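Show the helper cutter, dough and filling by pointing

ROBOT

A 6-joint arm with a two-finger parallel gripper is mounted at the origin on a cart in front of the work surface, level with it; the furniture and walls round the work are solid. World frame = base frame: x ahead of the robot, y to its left, z up, the work surface at z = 0. Lengths are in m, angles in rad, forces in N, time in s.
With the tool pointing down it reaches from about 0.375 to 0.9 m from the base axis. Payload 3.1 kg.
Tool frame: the origin (TCP) lies midway between the tips of the shut fingers; the grasp point (between the pads) lies 19 mm behind it; z points along the fingers, y is the direction in which the jaws open and shut (so a half turn about z gives the same grasp; the last joint's range is limited). The gripper opens to 87 mm and grips with 3 to 60 N. Pads are 19 mm wide; open, the fingers measure 117 mm over their backs; the gripper's body (75 mm by 190 mm) begins 51 mm behind the grasp point.
Start: joints at [0.947, 0.527, 1.433, -0, 1.181, -0.178], TCP at [0.269, 0.564, 0.223] pointing down, gripper open.
Joint ranges: [-3.08, 3.08], [-0.75, 2.2], [0.22, 2.44], [-1.43, 4.57], [0, 2.65], [-2.85, 2.85]. Speed limits (rad/s): [2.79, 2.79, 3.14, 3.14, 3.14, 3.14].

INTERFACE

Orientations are given as a unit quaternion [x, y, z, w].
In Python, from rig import robot gives the robot as it stands.
- The arm moves only by the tool move_arm, never from a script. Its argument "rows" is one flat list of numbers, 7 for each row, row after row: the shift along the world's x, y, z in mm, then the turn, a rotation vector about the world's x, y, z in rad, then the closure, from 0 (fully open) to 1 (shut). A call has 1 to 12 rows; each row shifts and turns the commanded pose from where the row before left it; what a row does not reach is not made up. A row lasts 1/10 s, in which the tool goes at most 50 mm and 8.59 degrees, less where a joint would pass 70% of its speed; a pose out of reach is approached as far as the arm can. A call with a gripper value outside its range is refused whole. The fingers move at their own pace and stop on an object; "grip_force" is the grip in N (left out, the last holds). Time passes only in rows, so rows that do not move let the fingers close. It gives the time, the measured TCP pose, the force and the opening at its end, in the units of the state.
- robot.get_obs(): the state, without advancing time (a new reading comes with each control period).
- robot.camera(name): name is "side" or "top" or "wrist"; returns a dict with "color" (480x640x3 uint8, red, green, blue), "z_map" (480x640 float32, m along the optical axis (not along the pixel's ray), 0 where there is no reading), "camera_matrix" (3x3 intrinsics, pixels), "R" (3x3) and "t" (3): a world point X has camera coordinates R X + t; the wrist camera has in their place "tool_from_camera" (4x4, takes a point from camera to tool coordinates, whose origin is the TCP and whose axes are the flange's). Camera axes: x right, y down, z forward; pixel columns grow to the right and rows downward; lengths in m; the calibration is good to about 2 mm. A picture is of the moment at which its call begins: read the wrist's pose just before it.
- robot.hand_in(): hands the job in, once; it reports no verdict.
Trained networks look in the newest picture that a camera, given by its name, has taken for a name from the list of things; names that differ only in an ending like _2 or _b are one class to them, and where a whole thing is asked for, a point or a joint stands for the part that bears it (a point fixed in the world has none). Each returns a list of dicts, best first, with "conf" (0 to 1); they miss things now and then, are a little off and sometimes report something else, mostly with a low value. They report only what shows in the picture. A call takes as long as a camera call.
- robot.search_frame(camera, thing): "at" ([column, row] in pixels, amid what is visible of it).
- robot.spot_point(camera, thing): "at" ([column, row] in pixels: a listed point, or the origin of a listed thing).
The state is a dict: "time": time; "q": joint angles; "joint_velocities": joint speeds; "joint_torque": joint torques, N m; "position": TCP position; "tool_rot": TCP orientation; "ft_force": force on the tool from outside, world axes, zero at the start; "moment": the same for the moment, N m; "grip_width": finger opening in m.
Only numpy, scipy, OpenCV 4.12 (cv2) and the standard library are available. Lean on these libraries where they do the work, as an engineer would, in place of code of your own. Each camera call takes 0.05 s, during which the arm holds its last target.

TASK

Show the new helper what the next sweets are made with: with the fingertips, point down at the middle of the smallest steel ring mould, then of the plain green dough round, then of the tub with the red lid, staying still about 3 cm above each for about two seconds. Only point: touch and move nothing, lift the hand about 20 cm above the board on the way from one to the next, and do not come down over the other moulds, the dough round with the pale floured middle or the other tubs. Finish with the hand raised clear, about 20 cm above the board.

Things in the scene. Friction and masses are not known exactly. Their poses are not given: they have to be found in the camera images.
- small_mould_top (a point): smallest of three plain steel ring moulds (open rings standing on the board), 44 mm across, 34 mm high; the point is at the middle of it, at the height of its top; z up
- medium_mould_top (a point): medium steel ring mould, 55 mm across, 34 mm high; the point is at the middle of it, at the height of its top; z up
- large_mould_top (a point): largest steel ring mould, 69 mm across, 32 mm high; the point is at the middle of it, at the height of its top; z up
- green_round_top (a point): plain green rolled-out dough round, all green, lying flat, 145 x 160 mm, 5 mm thick; the point is at the middle of it, at the height of its top; z up
- floured_round_top (a point): rolled-out green dough round with a pale floured middle, lying flat, 129 x 183 mm, 7 mm thick; the point is at the middle of it, at the height of its top; z up
- red_tub_top (a point): small white tub with a red lid, 61 mm across, 42 mm high; the point is at the middle of it, at the height of its top; z up
- blue_tub_top (a point): small white tub with a blue lid, 73 mm across, 47 mm high; the point is at the middle of it, at the height of its top; z up
- white_tub_top (a point): small white tub with a white lid, 73 mm across, 64 mm high; the point is at the middle of it, at the height of its top; z up
- pin: wooden rolling pin, 300 mm long (along its y), 30 mm thick, lying at the right of the board; a bystander; origin at the middle of its underside
- kitchen_timer: light grey kitchen timer lying flat, 74 x 64 x 18 mm, at the back of the board; a bystander; origin at the middle of its underside
- jug: clear measuring jug with handle, 120 x 169 mm, 135 mm high, at the back of the board; a bystander; origin at the middle of its underside
- spatula: spatula with red blade and wooden handle, 202 mm long (along its x), 46 mm wide, 11 mm high, lying at the back of the board; a bystander; origin at the middle of its underside

How it is judged:
By the outcome, as a careful person would: the job done as asked, in the order asked, and still so for the second after the job is handed in, with the robot touching nothing.
It also fails if it takes over 58 s, if anything falls off the work surface, if the arm or the gripper's body presses on something with over 40 N, if the wrist force passes 120 N, or if a joint passes its speed limit or range.

## Working session

There is one attempt and no reset: what is moved stays moved. The work goes in short steps, Python scripts to look and compute and a tool call to move; the robot and the scene stay as the last step left them, time stands still between calls to the robot, and variables do not carry over. Pictures are saved under pics/ and viewed, and the job is handed in when it is done.

Besides the shell and the picture viewer there is one more tool, called after "Call:" as a command line: name --argument value ..., lists and objects as JSON in quotes. move_arm: Moves the arm, as the interface text tells. Its arguments: {"type":"object","properties":{"rows":{"type":"array","items":{"type":"number"}},"grip_force":{"type":"number"}},"required":["rows"]}

```bash
mkdir -p pics; cat > h.py <<'E'
import numpy as np, cv2
from rig import robot
def world(c,u,v,z=None,r=2):
    K=c["camera_matrix"];R=np.array(c["R"]);t=np.array(c["t"])
    ray=np.linalg.inv(K)@np.array([u,v,1.])
    o=-R.T@t; d=R.T@ray
    if z is not None: return o+d*(z-o[2])/d[2]
    zm=c["z_map"][int(v)-r:int(v)+r+1,int(u)-r:int(u)+r+1]; zz=np.median(zm[zm>0]) if (zm>0).any() else np.nan
    return o+d*zz
H=dict(small_mould_top=.034,medium_mould_top=.034,large_mould_top=.032,green_round_top=.005,floured_round_top=.007,red_tub_top=.042,blue_tub_top=.047,white_tub_top=.064)
E
python3 - <<'E'
from h import *
o=robot.get_obs(); print(o["time"],o["position"],o["tool_rot"],o["grip_width"])
for n in("top","side"):
    c=robot.camera(n); cv2.imwrite(f"pics/{n}0.png",c["color"][:,:,::-1])
    for k,z in H.items():
        for d in robot.spot_point(n,k)[:2]:
            u,v=d["at"]; print(n,k,round(d["conf"],2),np.round(d["at"]),np.round(world(c,u,v,z),3))
    for k in("pin","kitchen_timer","jug","spatula"):
        for d in robot.spot_point(n,k)[:1]: print(n,k,round(d["conf"],2),np.round(d["at"]),np.round(world(c,*d["at"],0),3))
E
```

```text
0.0 [0.26902654 0.56331708 0.22155946] [ 2.21071444e-01  9.75257008e-01 -1.00829675e-03 -4.11519213e-04] 0.08677372764855396
top small_mould_top 0.59 [386. 306.] [ 0.46  -0.141  0.034]
top medium_mould_top 0.53 [320. 318.] [0.431 0.006 0.034]
top large_mould_top 0.44 [276. 315.] [0.435 0.104 0.032]
top green_round_top 0.72 [380. 250.] [ 0.588 -0.127  0.005]
top green_round_top 0.22 [281. 178.] [0.751 0.107 0.005]
top floured_round_top 0.87 [296. 235.] [0.617 0.066 0.007]
top floured_round_top 0.45 [272. 316.] [0.431 0.115 0.007]
top red_tub_top 0.84 [444. 313.] [ 0.449 -0.268  0.042]
top blue_tub_top 0.74 [204. 298.] [0.467 0.264 0.047]
top white_tub_top 0.56 [208. 261.] [0.548 0.258 0.064]
top pin 0.77 [448. 202.] [ 0.706 -0.285  0.   ]
top kitchen_timer 0.6 [211. 193.] [0.712 0.27  0.   ]
top jug 0.63 [380. 174.] [ 0.769 -0.124  0.   ]
top spatula 0.79 [281. 176.] [0.757 0.107 0.   ]
side small_mould_top 0.72 [259. 310.] [ 0.455 -0.141  0.034]
side medium_mould_top 0.82 [236. 262.] [0.432 0.002 0.034]
side large_mould_top 0.64 [228. 231.] [0.432 0.109 0.032]
side green_round_top 0.95 [325. 300.] [ 0.589 -0.118  0.005]
side green_round_top 0.48 [409. 360.] [ 0.695 -0.298  0.005]
side floured_round_top 0.6 [313. 239.] [0.611 0.066 0.007]
side red_tub_top 0.89 [266. 361.] [ 0.443 -0.267  0.042]
side blue_tub_top 0.86 [232. 185.] [0.463 0.259 0.047]
side white_tub_top 0.9 [265. 176.] [0.541 0.255 0.064]
side white_tub_top 0.23 [226. 229.] [0.425 0.075 0.064]
side pin 0.72 [410. 360.] [ 0.7   -0.294  0.   ]
side kitchen_timer 0.82 [332. 185.] [0.715 0.271 0.   ]
side jug 0.77 [408. 286.] [ 0.767 -0.116  0.   ]
side spatula 0.82 [371. 222.] [0.76  0.104 0.   ]
```

View pics/top0.png

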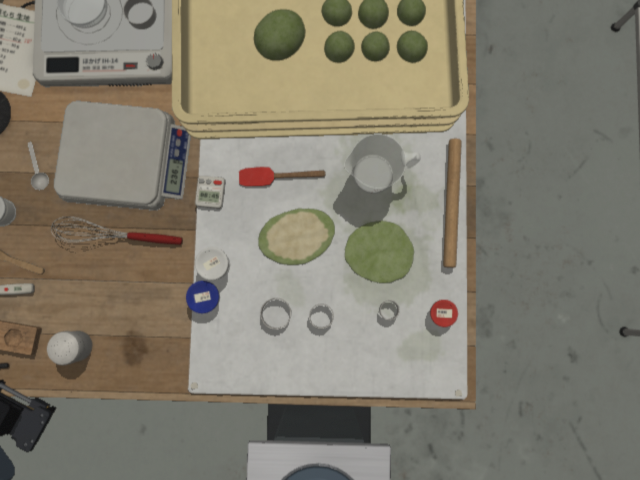

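View pics/side0.png

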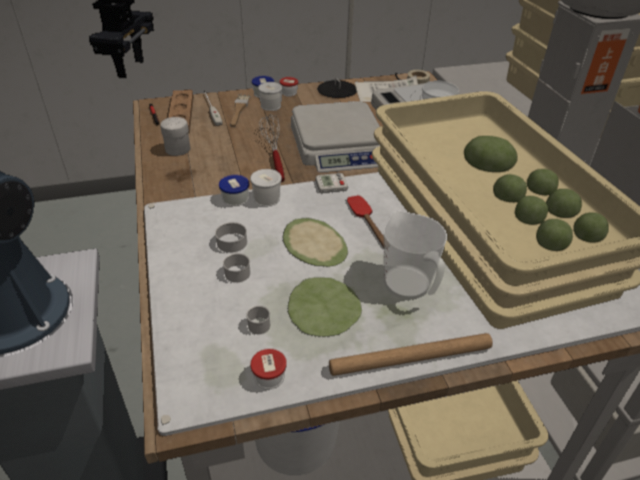

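The top view shows the small ring at about (388,312), the plain green round at (380,251) and the red lid at (444,313). The large and medium rings are at (276,316) and (320,318). I'll refine the three targets by segmentation.

```bash
python3 - <<'E'
from h import *
for n,g0,r0 in(("top",(380,251),(444,313)),("side",(325,303),(268,362))):
    c=robot.camera(n); hsv=cv2.cvtColor(c["color"],cv2.COLOR_RGB2HSV)
    g=((hsv[...,0]>25)&(hsv[...,0]<60)&(hsv[...,1]>85)).astype(np.uint8)
    r=(((hsv[...,0]<8)|(hsv[...,0]>172))&(hsv[...,1]>130)).astype(np.uint8)
    for nm,m,p,z in(("green",g,g0,.005),("red",r,r0,.042)):
        m=cv2.morphologyEx(m,cv2.MORPH_CLOSE,np.ones((5,5)))
        N,L,S,C=cv2.connectedComponentsWithStats(m)
        l=L[p[1],p[0]] or L[p[1]-7,p[0]-7]
        cn=max(cv2.findContours((L==l).astype(np.uint8),0,2)[0],key=cv2.contourArea)
        W=np.array([world(c,*q,z) for q in cv2.convexHull(cn)[:,0]])
        (ex,ey),ax,an=cv2.fitEllipse((W[:,:2]*1000).astype(np.float32))
        print(n,nm,S[l],C[l],world(c,*C[l],z).round(4),"ell",ex,ey,ax)
    u,v=(388,312) if n=="top" else (259,320)
    ims=[]
    a=cv2.resize(c["color"][v-25:v+25,u-30:u+30],(600,500),interpolation=cv2.INTER_CUBIC)
    # overlay rim circles
    K=c["camera_matrix"];R=np.array(c["R"]);t=np.array(c["t"])
    for cx,cy,col in((.457,-.141,(255,0,0)),(.452,-.142,(0,0,255))):
        th=np.linspace(0,2*np.pi,60)
        for z in(0.034,0):
            P=np.c_[cx+.022*np.cos(th),cy+.022*np.sin(th),0*th+z]@R.T+t
            q=P@K.T;q=q[:,:2]/q[:,2:]
            q=((q-[u-30,v-25]+.5)*10).astype(np.int32)
            cv2.polylines(a,[q[:,None]],True,col,1)
    cv2.imwrite(f"pics/{n}_ring.png",a[:,:,::-1])
E
```

```text
top green [ 346  223   67   59 1974] [378.90070922 250.93262411] [ 0.5867 -0.125   0.005 ] ell 585.1906127929688 -126.01093292236328 (137.164306640625, 153.39031982421875)
top red [431 300  26  27 408] [443.6372549  312.99754902] [ 0.4493 -0.2679  0.042 ] ell 449.4517517089844 -267.77581787109375 (57.9448127746582, 58.6358642578125)
side green [290 281  39  30 536] [308.6380597  296.00932836] [ 0.5604 -0.1001  0.005 ] ell 559.4816284179688 -107.22123718261719 (69.67381286621094, 101.48441314697266)
side red [251 349  35  30 617] [267.95786062 364.29983793] [ 0.4463 -0.2739  0.042 ] ell 446.7098388671875 -272.2555847167969 (58.692081451416016, 61.74974822998047)
```

```bash
python3 -c "
import cv2,numpy as np
cv2.imwrite('pics/rings.png',cv2.resize(np.hstack([cv2.imread('pics/top_ring.png'),cv2.imread('pics/side_ring.png')]),(800,333)))"
```

```text
(no output)
```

View pics/rings.png

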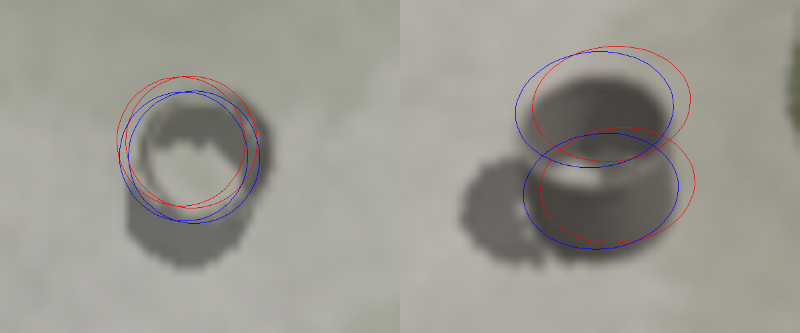

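The networks put the small ring about 5 mm off the picture, so I'll refine it with the wrist camera from 22 cm above. The fingers stay shut on the way.

Call:
move_arm --rows '[9,-35,0,0,0,0.037,1,9,-35,0,0,0,0.037,1,9,-35,0,0,0,0.037,1,9,-35,0,0,0,0.037,1,9,-35,0,0,0,0.037,1,9,-35,0,0,0,0.037,1,9,-35,0,0,0,0.037,1,9,-35,0,0,0,0.037,1,9,-35,0,0,0,0.037,1,9,-35,0,0,0,0.037,1,9,-35,0,0,0,0.037,1,9,-35,0,0,0,0.037,1]'

```text
time: 2.6
position: [0.3778, 0.1426, 0.2229]
tool_rot: [0.0, 1.0, 0.0, 0.0]
ft_force: [1.4, 0.1, -0.2]
grip_width: 0.0024
```

Call:
move_arm --rows '[9,-35,0,0,0,0,1,9,-35,0,0,0,0,1,9,-35,0,0,0,0,1,9,-35,0,0,0,0,1,9,-35,0,0,0,0,1,9,-35,0,0,0,0,1,9,-35,0,0,0,0,1,9,-35,0,0,0,0,1,0,0,0,0,0,0,1,0,0,0,0,0,0,1,0,0,0,0,0,0,1]'

```text
time: 3.7
position: [0.4486, -0.135, 0.2223]
tool_rot: [0.001, 1.0, 0.001, -0.001]
ft_force: [-0.4, 0.1, 0.3]
grip_width: 0.0004
```

```bash
python3 - <<'E'
from h import *
from scipy.spatial.transform import Rotation as Ro
o=robot.get_obs(); c=robot.camera("wrist"); print(o["time"],o["position"],o["tool_rot"],o["grip_width"],o["ft_force"],o["q"])
T=np.eye(4);T[:3,:3]=Ro.from_quat(o["tool_rot"]).as_matrix();T[:3,3]=o["position"]
M=T@np.array(c["tool_from_camera"]); c["R"]=M[:3,:3].T; c["t"]=-M[:3,:3].T@M[:3,3]
np.savez("w.npz",**{k:c[k] for k in("color","z_map","camera_matrix","R","t")})
cv2.imwrite("pics/w0.png",c["color"][:,:,::-1])
for k,z in H.items():
    for d in robot.spot_point("wrist",k)[:2]: print(k,round(d["conf"],2),np.round(d["at"]),np.round(world(c,*d["at"],z),4))
E
```

```text
3.7 [ 0.44861646 -0.13498265  0.22233589] [ 7.08141187e-04  9.99999398e-01  5.55018649e-04 -6.28700244e-04] 0.0003904165223768352 [-0.40687879  0.14373749  0.32480864] [-5.31694350e-01  3.18941030e-01  1.81189615e+00  3.77861043e-04
  1.01240188e+00 -2.10127486e+00]
small_mould_top 0.81 [306. 220.] [ 0.4538 -0.1488  0.034 ]
medium_mould_top 0.57 [458. 202.] [0.4362 0.0009 0.034 ]
large_mould_top 0.87 [563. 206.] [0.4403 0.1062 0.032 ]
floured_round_top 0.64 [491. 343.] [0.6091 0.067  0.007 ]
red_tub_top 0.74 [183. 214.] [ 0.4463 -0.2681  0.042 ]
```

View pics/w0.png

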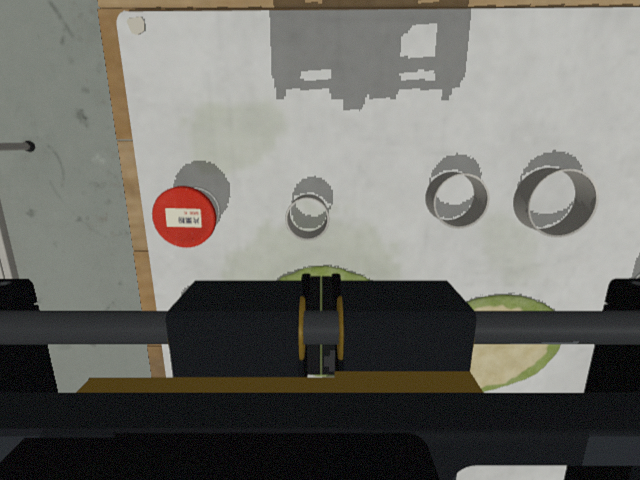

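The wrist view shows the small ring centred at about (307,216), the red lid at (184,216) and the medium and large rings to the right. I'll overlay candidate centres.

```bash
python3 - <<'E'
from h import *
c=dict(np.load("w.npz")); K=c["camera_matrix"]
def ov(cen,rad,zs,box,out):
    u,v,w=box; s=8
    a=cv2.resize(c["color"][v-w:v+w,u-w:u+w],None,fx=400/(2*w),fy=400/(2*w),interpolation=cv2.INTER_CUBIC); b=a.copy(); s=400/(2*w)
    th=np.linspace(0,2*np.pi,60)
    for z,col in zip(zs,((255,0,0),(0,0,255))):
        P=np.c_[cen[0]+rad*np.cos(th),cen[1]+rad*np.sin(th),0*th+z]@c["R"].T+c["t"]
        q=P@K.T;q=q[:,:2]/q[:,2:]
        cv2.polylines(b,[((q-[u-w,v-w]+.5)*s).astype(np.int32)[:,None]],True,col,1)
    return np.hstack([a,b])
A=ov((.451,-.147),.022,(.034,0),(307,216,32),0)
cv2.imwrite("pics/ov1.png",A[:,:,::-1])
hsv=cv2.cvtColor(c["color"],cv2.COLOR_RGB2HSV)
r=(((hsv[...,0]<8)|(hsv[...,0]>172))&(hsv[...,1]>130)).astype(np.uint8)
cn=max(cv2.findContours(r[:270].copy(),0,2)[0],key=cv2.contourArea)
W=np.array([world(c,*q,.042) for q in cn[:,0].astype(float)])
print(cv2.fitEllipse((W[:,:2]*1000).astype(np.float32)))
z=c["z_map"]; print("camera pos",-c["R"].T@c["t"])
# depth points on ring rim
vv,uu=np.mgrid[180:250,275:340]; zz=z[180:250,275:340]
P=np.linalg.inv(K)@np.stack([uu.ravel()*zz.ravel(),vv.ravel()*zz.ravel(),zz.ravel()])
P=(c["R"].T@(P-c["t"][:,None])).T
for lo,hi in((.028,.045),(.01,.045)):
    m=(P[:,2]>lo)&(P[:,2]<hi)&(zz.ravel()>0); q=P[m]
    print(m.sum(),q.min(0),q.max(0), q.mean(0))
    if m.sum()>5: print(cv2.minEnclosingCircle((q[:,:2]*1000).astype(np.float32)))
E
```

```text
((448.88079833984375, -267.5559997558594), (58.719669342041016, 60.828758239746094), 24.31254768371582)
camera pos [ 0.3773269  -0.13529456  0.38416889]
322 [ 0.43193842 -0.17044548  0.02801791] [ 0.47524339 -0.12732461  0.03473766] [ 0.45550512 -0.14932516  0.03259578]
((453.6875305175781, -148.5512237548828), 22.207077026367188)
580 [ 0.43193842 -0.17044548  0.01000258] [ 0.47524339 -0.12732461  0.03473766] [ 0.45758136 -0.14937383  0.02630483]
((453.6875305175781, -148.5512237548828), 22.207077026367188)
```

View pics/ov1.png

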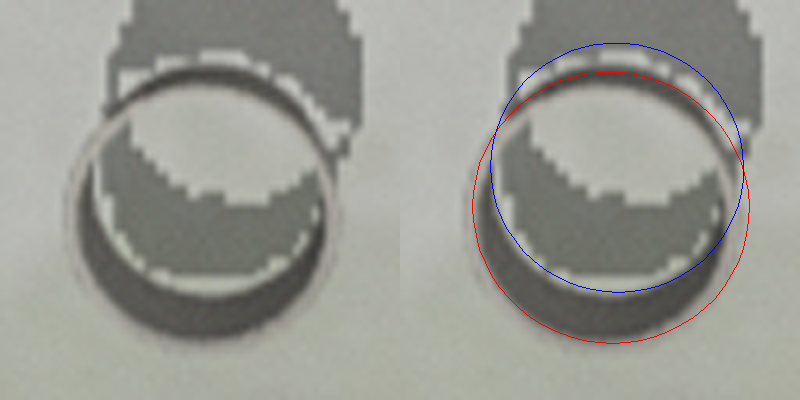

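The depth rim fit gives (0.453, -0.148) with a radius of 22 mm, which agrees with the network. I'm aligning above it and going down.

Call:
move_arm --rows '[4,-13,0,0,0,0,1,0,0,-10,0,0,0,1,0,0,-30,0,0,0,0,1,0,0,-35,0,0,0,1,0,0,-35,0,0,0,1]'

```text
$.rows: bad value
```

Call:
move_arm --rows '[4,-13,0,0,0,0,1,0,0,-10,0,0,0,1,0,0,-30,0,0,0,1,0,0,-35,0,0,0,1,0,0,-35,0,0,0,1,0,0,-30,0,0,0,1,0,0,-13,0,0,0,1,0,0,0,0,0,0,1,0,0,0,0,0,0,1,0,0,0,0,0,0,1]'

```text
time: 5.15
position: [0.4541, -0.1496, 0.0702]
tool_rot: [0.001, 1.0, -0.0, 0.001]
ft_force: [-0.1, -0.3, -0.3]
grip_width: 0.0003
```

Call:
move_arm --rows '[-1,1,-6,0,0,0,1,0,0,0,0,0,0,1,0,0,0,0,0,0,1]'

```text
time: 5.45
position: [0.4525, -0.1481, 0.0638]
tool_rot: [0.001, 1.0, -0.0, 0.0]
ft_force: [-0.9, -0.3, 0.5]
grip_width: 0.0004
```

Call:
move_arm --rows '[0,0,0,0,0,0,1,0,0,0,0,0,0,1,0,0,0,0,0,0,1,0,0,0,0,0,0,1,0,0,0,0,0,0,1,0,0,0,0,0,0,1,0,0,0,0,0,0,1,0,0,0,0,0,0,1,0,0,0,0,0,0,1,0,0,0,0,0,0,1,0,0,0,0,0,0,1,0,0,0,0,0,0,1]'

```text
time: 6.65
position: [0.4525, -0.1481, 0.0635]
tool_rot: [0.001, 1.0, -0.0, 0.0]
ft_force: [0.4, -0.5, 0.4]
grip_width: 0.0006
```

Call:
move_arm --rows '[0,0,0,0,0,0,1,0,0,0,0,0,0,1,0,0,0,0,0,0,1,0,0,0,0,0,0,1,0,0,0,0,0,0,1,0,0,0,0,0,0,1,0,0,0,0,0,0,1,0,0,0,0,0,0,1,0,0,0,0,0,0,1,0,0,0,0,0,0,1]'

```text
time: 7.65
position: [0.4525, -0.1481, 0.0635]
tool_rot: [0.001, 1.0, -0.0, -0.0]
ft_force: [-0.6, 0.3, -0.7]
grip_width: 0.0005
```

```bash
python3 - <<'E'
from h import *
o=robot.get_obs();print(o["time"],o["position"])
a=[robot.camera(n)["color"] for n in("top","side")]
cv2.imwrite("pics/p1.png",np.hstack([cv2.resize(a[0][230:380,300:480],(400,333)),cv2.resize(a[1][200:390,180:400],(400,333))])[:,:,::-1])
E
```

```text
7.65 [ 0.45245876 -0.1480981   0.06354632]
```

View pics/p1.png

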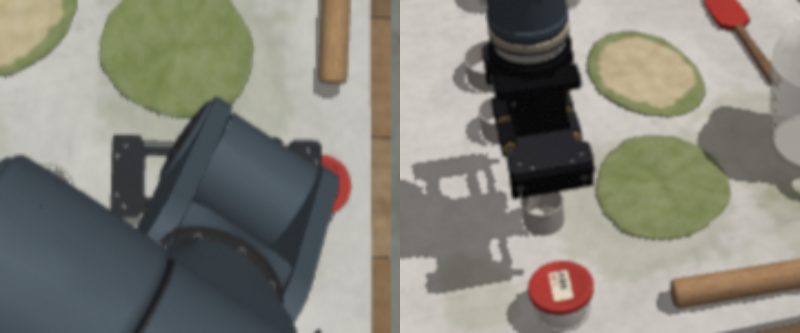

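The hand stands over the small ring with nothing touched. Lifting, then over to the green round.

Call:
move_arm --rows '[0,0,15,0,0,0,1,0,0,35,0,0,0,1,0,0,35,0,0,0,1,0,0,35,0,0,0,1,0,0,22,0,0,0,1,0,0,0,0,0,0,1]'

```text
time: 8.35
position: [0.4544, -0.1492, 0.2087]
tool_rot: [0.001, 1.0, -0.002, 0.003]
ft_force: [-0.3, -0.1, 0.2]
grip_width: 0.0007
```

Call:
move_arm --rows '[20,4,0,0,0,0,1,30,5,0,0,0,0,1,30,5,0,0,0,0,1,30,5,0,0,0,0,1,24,5,0,0,0,0,1,0,0,0,0,0,0,1,0,0,0,0,0,0,1]'

```text
time: 9.05
position: [0.5852, -0.1235, 0.2039]
tool_rot: [0.001, 1.0, 0.001, -0.002]
ft_force: [-0.5, -0.6, -0.7]
grip_width: 0.0007
```

```bash
python3 - <<'E'
from h import *
o=robot.get_obs();print(o["time"],o["position"])
from scipy.spatial.transform import Rotation as Ro
for n in("top","side","wrist"):
    c=robot.camera(n); 
    if n=="wrist":
        T=np.eye(4);T[:3,:3]=Ro.from_quat(o["tool_rot"]).as_matrix();T[:3,3]=o["position"]
        M=T@np.array(c["tool_from_camera"]); c["R"]=M[:3,:3].T; c["t"]=-M[:3,:3].T@M[:3,3]
    if n=="side":
        hsv=cv2.cvtColor(c["color"],cv2.COLOR_RGB2HSV)
        m=((hsv[...,0]>25)&(hsv[...,0]<60)&(hsv[...,1]>65)).astype(np.uint8)[265:345,280:375]
        ct=max(cv2.findContours(m,0,2)[0],key=cv2.contourArea)[:,0]+[280,265]
        W=np.array([world(c,*q,.005) for q in ct.astype(float)]); print(cv2.fitEllipse((W[:,:2]*1000).astype(np.float32)), W.min(0),W.max(0))
    for k in("green_round_top","small_mould_top","red_tub_top"):
        for d in robot.spot_point(n,k)[:1]: print(n,k,round(d["conf"],2),np.round(world(c,*d["at"],H[k]),4))
    cv2.imwrite(f"pics/{n}2.png",c["color"][:,:,::-1])
E
```

```text
9.05 [ 0.58523821 -0.12354442  0.20385449]
top green_round_top 0.97 [ 0.5919 -0.1178  0.005 ]
top red_tub_top 0.74 [ 0.4532 -0.2723  0.042 ]
((581.9252319335938, -131.393310546875), (139.41688537597656, 153.81182861328125), 171.59947204589844) [ 0.51188998 -0.2074003   0.005     ] [ 0.6535595  -0.05250176  0.005     ]
side green_round_top 0.95 [ 0.5918 -0.1064  0.005 ]
side small_mould_top 0.61 [ 0.4497 -0.1468  0.034 ]
wrist green_round_top 0.95 [ 0.5848 -0.125   0.005 ]
wrist small_mould_top 0.63 [ 0.4543 -0.1488  0.034 ]
wrist red_tub_top 0.97 [ 0.4496 -0.2682  0.042 ]
```

View pics/side2.png

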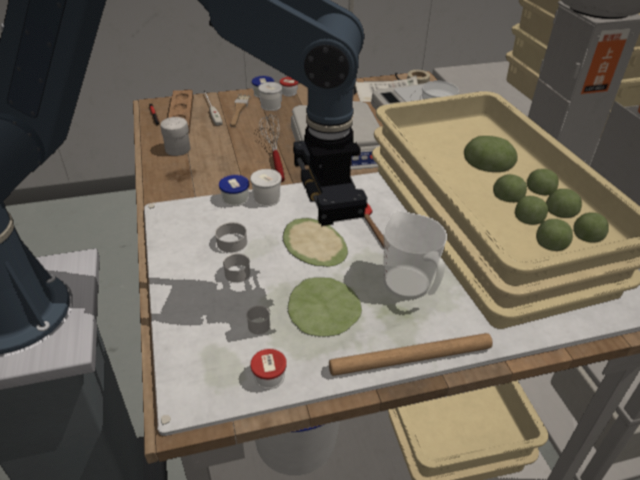

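The side view shows the hand high over the green round at (325,305) and the ring still in place. The estimates agree on about (0.585, -0.126), so I'm going down.

Call:
move_arm --rows '[0,-2,-10,0,0,0,1,0,0,-30,0,0,0,1,0,0,-35,0,0,0,1,0,0,-35,0,0,0,1,0,0,-30,0,0,0,1,0,0,-18,0,0,0,1,0,0,-5,0,0,0,1,0,0,0,0,0,0,1,0,0,0,0,0,0,1,0,0,0,0,0,0,1]'

```text
time: 10.65
position: [0.5874, -0.1265, 0.0438]
tool_rot: [0.001, 1.0, -0.001, 0.001]
ft_force: [-0.1, -0.4, 0.9]
grip_width: 0.0001
```

Call:
move_arm --rows '[-2,0,-8,0,0,0,1,0,0,0,0,0,0,1,0,0,0,0,0,0,1]'

```text
time: 10.95
position: [0.5842, -0.126, 0.0345]
tool_rot: [0.001, 1.0, 0.0, -0.0]
ft_force: [-0.1, -0.2, -0.0]
grip_width: 0.0004
```

Call:
move_arm --rows '[0,0,0,0,0,0,1,0,0,0,0,0,0,1,0,0,0,0,0,0,1,0,0,0,0,0,0,1,0,0,0,0,0,0,1,0,0,0,0,0,0,1,0,0,0,0,0,0,1,0,0,0,0,0,0,1,0,0,0,0,0,0,1,0,0,0,0,0,0,1,0,0,0,0,0,0,1,0,0,0,0,0,0,1]'

```text
time: 12.15
position: [0.5844, -0.1261, 0.0345]
tool_rot: [0.001, 1.0, 0.0, -0.0]
ft_force: [-0.1, -0.5, -0.1]
grip_width: 0.0006
```

Call:
move_arm --rows '[0,0,0,0,0,0,1,0,0,0,0,0,0,1,0,0,0,0,0,0,1,0,0,0,0,0,0,1,0,0,0,0,0,0,1,0,0,0,0,0,0,1,0,0,0,0,0,0,1,0,0,0,0,0,0,1,0,0,0,0,0,0,1,0,0,0,0,0,0,1]'

```text
time: 13.15
position: [0.5844, -0.1261, 0.0346]
tool_rot: [0.001, 1.0, -0.0, 0.0]
ft_force: [0.0, 0.0, -0.6]
grip_width: 0.0
```

Call:
move_arm --rows '[0,0,15,0,0,0,1,0,0,35,0,0,0,1,0,0,35,0,0,0,1,0,0,35,0,0,0,1,0,0,35,0,0,0,1,0,0,13,0,0,0,1,0,0,0,0,0,0,1]'

```text
time: 13.85
position: [0.5858, -0.1266, 0.2056]
tool_rot: [0.001, 1.0, -0.001, 0.003]
ft_force: [0.5, -0.6, -0.6]
grip_width: 0.0008
```

Call:
move_arm --rows '[-15,-16,0,0,0,0,1,-25,-26,0,0,0,0,1,-25,-26,0,0,0,0,1,-25,-26,0,0,0,0,1,-25,-26,0,0,0,0,1,-20,-22,0,0,0,0,1,0,0,0,0,0,0,1,0,0,0,0,0,0,1]'

```text
time: 14.65
position: [0.4485, -0.2677, 0.2012]
tool_rot: [0.002, 1.0, 0.001, -0.001]
ft_force: [-0.1, -0.2, -0.2]
grip_width: 0.0006
```

Call:
move_arm --rows '[0,0,-10,0,0,0,1,0,0,-30,0,0,0,1,0,0,-35,0,0,0,1,0,0,-30,0,0,0,1,0,0,-17,0,0,0,1,0,0,-4,0,0,0,1,0,0,0,0,0,0,1,0,0,0,0,0,0,1,0,0,0,0,0,0,1]'

```text
time: 15.55
position: [0.4503, -0.2684, 0.0776]
tool_rot: [0.001, 1.0, -0.001, 0.001]
ft_force: [-0.7, 0.5, -0.8]
grip_width: 0.0004
```

Call:
move_arm --rows '[0,0,-5,0,0,0,1,0,0,0,0,0,0,1,0,0,0,0,0,0,1]'

```text
time: 15.85
position: [0.4494, -0.2682, 0.0717]
tool_rot: [0.001, 1.0, -0.0, 0.0]
ft_force: [-0.0, 0.1, 0.4]
grip_width: 0.0006
```

Call:
move_arm --rows '[0,0,0,0,0,0,1,0,0,0,0,0,0,1,0,0,0,0,0,0,1,0,0,0,0,0,0,1,0,0,0,0,0,0,1,0,0,0,0,0,0,1,0,0,0,0,0,0,1,0,0,0,0,0,0,1,0,0,0,0,0,0,1,0,0,0,0,0,0,1,0,0,0,0,0,0,1,0,0,0,0,0,0,1]'

```text
time: 17.05
position: [0.4494, -0.2681, 0.0715]
tool_rot: [0.001, 1.0, -0.0, -0.0]
ft_force: [-0.2, 0.5, 0.5]
grip_width: 0.0004
```

Call:
move_arm --rows '[0,0,0,0,0,0,1,0,0,0,0,0,0,1,0,0,0,0,0,0,1,0,0,0,0,0,0,1,0,0,0,0,0,0,1,0,0,0,0,0,0,1,0,0,0,0,0,0,1,0,0,0,0,0,0,1,0,0,0,0,0,0,1,0,0,0,0,0,0,1]'

```text
time: 18.05
position: [0.4494, -0.2681, 0.0715]
tool_rot: [0.001, 1.0, -0.0, -0.0]
ft_force: [-0.2, -0.1, 1.0]
grip_width: 0.0001
```

Call:
move_arm --rows '[0,0,15,0,0,0,1,0,0,35,0,0,0,1,0,0,35,0,0,0,1,0,0,30,0,0,0,1,0,0,15,0,0,0,1,0,0,0,0,0,0,1,0,0,0,0,0,0,1,0,0,0,0,0,0,1,0,0,0,0,0,0,1]'

```text
time: 18.95
position: [0.4487, -0.2675, 0.2002]
tool_rot: [0.001, 1.0, 0.001, -0.001]
ft_force: [0.1, 0.3, -0.6]
grip_width: 0.0003
```

```bash
python3 - <<'E'
from h import *
o=robot.get_obs();print(o["time"],o["position"],abs(o["joint_velocities"]).max())
c=robot.camera("side"); cv2.imwrite("pics/side3.png",c["color"][:,:,::-1])
a=cv2.imread("pics/side0.png").astype(int); d=abs(a-c["color"][:,:,::-1]).max(2)
for k,z in H.items():
    for e in robot.spot_point("side",k)[:1]: print(k,np.round(e["at"]),np.round(world(c,*e["at"],z),3))
E
```

```text
18.95 [ 0.44874834 -0.267495    0.20016407] 0.00403127675658754
small_mould_top [258. 310.] [ 0.453 -0.139  0.034]
medium_mould_top [227. 230.] [0.43  0.112 0.034]
large_mould_top [230. 229.] [0.436 0.113 0.032]
green_round_top [326. 300.] [ 0.592 -0.118  0.005]
floured_round_top [313. 240.] [0.611 0.062 0.007]
red_tub_top [267. 362.] [ 0.445 -0.268  0.042]
blue_tub_top [228. 184.] [0.455 0.267 0.047]
```

View pics/side3.png

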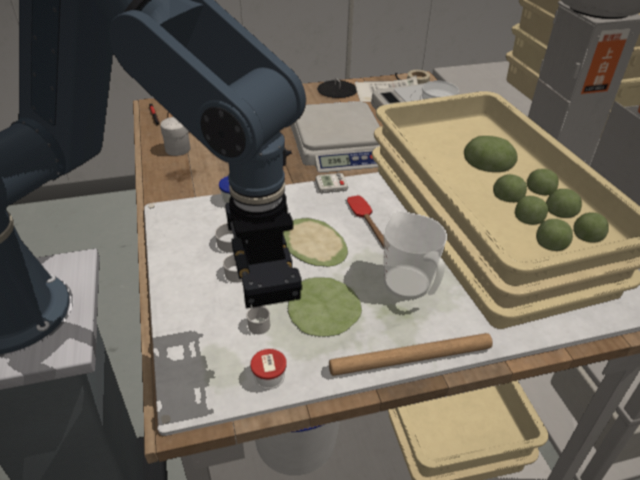

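The hand is raised above the red tub. The ring (259,320), green round (325,305) and red tub (268,365) are where they were, so I'm handing in.

```bash
python3 -c "
from rig import robot
print(robot.hand_in())"
```

```text
the job is handed in; nothing more can be done
None
```

I pointed with shut fingertips at the three things in the order asked and touched nothing. I handed the job in at about 19 s, with the hand still at z = 0.200 m. The wrist force readings after each move stayed at about 1 N (1.4 N at most).

| Target | Fingertips at (x, y), m | Height above its top | Still for |
|---|---|---|---|
| Smallest ring mould | 0.4525, -0.148 | about 30 mm | over 2 s |
| Plain green dough round | 0.584, -0.126 | about 30 mm | over 2 s |
| Red-lid tub | 0.449, -0.268 | about 30 mm | over 2 s |

Between targets I lifted the hand straight up to about 20 cm, and it never came down over anything else.

**Last checks:** the final side picture showed the ring, green round, red tub, pin, jug and spatula in their original places. The arm partly hid the other two moulds, the blue tub and the white tub.

**Disagreements:**
- **Ring:** the first network estimates were about 7 mm off, so I used the wrist camera's depth fit, which matched the known 22 mm radius.
- **Green round:** the estimates mostly spread over about 1 cm. The side network, partly off in y, put it up to 2 cm away, so I used the middle from the outline fits and the wrist camera.
- **Last side picture:** the network took the large mould for the medium one and did not report the white tub, which the arm hid. This did not affect the job.

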